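# Free the reverse-or-not wing nut and close the show rack's keeper bar

### The arm

A 6-joint arm with a two-finger parallel gripper is mounted at the origin on the work surface. World frame = base frame: x ahead of the robot, y to its left, z up, the work surface at z = 0. Lengths are in m, angles in degrees, forces in N, time in s.
With the tool pointing down it reaches from about 0.375 to 0.9 m from the base axis. Payload 3.1 kg.
Tool frame: the origin (TCP) lies at the very end of the fingers, on their centre line; the grasp point (between the pads) lies 19 mm behind it (bot.tcp_to_grasp is the distance from the TCP to the grasp point, in m); z points along the fingers, y is the direction in which the jaws open and shut (so a half turn about z gives the same grasp; the last joint's range is limited). The gripper opens to 87 mm and grips with 3 to 60 N. Pads are 19 mm wide; open, the fingers measure 117 mm over their backs; the gripper's body (75 mm by 190 mm) begins 51 mm behind the grasp point.
Start: joints at [-82.993, 30.224, 82.088, -0, 67.689, -10.227], TCP at [0.185, -0.597, 0.193] pointing down, gripper open.
Joint ranges: [-176.69, 176.69], [-43.24, 126.21], [12.49, 139.97], [-82, 262], [0, 151.66], [-163.58, 163.58]. Speed limits (degrees/s): [159.86, 159.86, 180, 180, 180, 180].

### API

Orientations are given as a 3x3 rotation matrix whose columns are the frame's x, y, z axes.
In Python, from rig import telemetry, eyes, order, bot gives the robot as it stands. The module is installed in compiled form; this text tells all that it offers.
- The arm moves only by the tool servo_tool, never from a script. Its argument "targets" is a list of rows, each a list of 2 entries, a list of its own where there are three numbers: the shift along the tool's x, y, z in m, then the turn, a rotation vector about the tool's x, y, z in rad. In form: [[[tx, ty, tz], [wx, wy, wz]], ...]. A call has 1 to 12 rows; each row is the pose to reach, as a shift and turn from the pose commanded when the call began, along the tool's axes at that moment; what a row does not reach only later rows make up. A row lasts 1/8 s, in which the tool goes at most 62.5 mm and 10.7 degrees, less where a joint would pass 70% of its speed; a pose out of reach is approached as far as the arm can. A call with a gripper value outside its range is refused whole. "gripper" is the finger opening in m, from 0 to 0.087, set as the call begins (left out, the last holds). The fingers move at their own pace and stop on an object; the grip force is fixed at half the most. Time passes only in rows, so rows that repeat a pose let the fingers close. It gives the time, the measured TCP pose, the force and the opening at its end, in the units of the state.
- telemetry.read_state(): the state, without advancing time (a new reading comes with each control period).
- eyes.capture(name): name is "side" or "top" or "wrist"; returns a dict with "pixels" (420x560x3 uint8, blue, green, red), "intrinsics" (3x3 intrinsics, pixels), "k1" (the pictures are not rectified: a ray, as slopes to the right and down, at radius r is drawn at 1 + k1 r^2 times it, then the intrinsics apply), "extrinsics" (4x4, takes a point from camera to world coordinates); the wrist camera has in their place "T_tool_cam" (4x4, takes a point from camera to tool coordinates, whose origin is the TCP and whose axes are the flange's). Camera axes: x right, y down, z forward; pixel columns grow to the right and rows downward; lengths in m; the calibration is good to about 2 mm. A picture is of the moment at which its call begins: read the wrist's pose just before it. There is no depth.
- order.hand_in(): hands the job in, once; it reports no verdict.
The state is a dict: "time_s": time; "joint_positions": joint angles; "qvel": joint speeds; "tau": joint torques, N m; "position": TCP position; "tcp_rot": TCP orientation; "force": force on the tool from outside, world axes, zero at the start; "moment": the same for the moment, N m; "opening": opening from 0.0 (shut) to 1.0 (fully open).
Only numpy, scipy, OpenCV 4.12 (cv2) and the standard library are available. Lean on these libraries where they do the work, as an engineer would, in place of code of your own. Each camera call takes 0.05 s, during which the arm holds its last target. There are 200 camera calls.

### The job

Secure the stall's show rack: its keeper bar is locked open by the black wing nut on the pivot, which may have an ordinary or a reverse thread, so feel gently both ways for the loosening direction and never force it against the tight side, or the brass drum under it is wrung round. Slacken the nut until the bar is free and leave it slack, then swing the bar shut over the pieces until it clicks home in the catch, and let go. Do not knock over or shift the other goods.

Things in the scene. Friction and masses are not known exactly. Their poses are not given: they have to be found in the camera images.
- rack: dark wooden show rack fixed to the table, a board 160 (x) x 260 (y) x 15 mm; origin at the centre of its underside, on the table top. In its frame the pivot axis stands at x 0, y +95 mm and the catch (steel block 34 x 30 mm, top 47 mm above the table, sprung ball on it) at x 0, y -95 mm. Three pieces lie in slots between, none over 41 mm above the table.
- pivot (a point): point on the upright pivot axis shared by bar, drum and nut, at the bar's mid-height, 55 mm above the table. The stack there, heights above the table: steel pillar (54 mm dia) to 49 mm, bar hub 50 to 60, brass drum (54 mm dia) 61.5 to 85.5, nut above.
- nut_wing (a point): grip point of the wing nut, on the pivot axis, 118 mm above the table. The wing is a black upright plate 64 mm long, 14 mm thick, 95 to 131 mm above the table, on a 42 mm steel collar. The point's x runs along the wing's length, y across its thickness, z up. Pinch it across the 14 mm from above. It stays at this height as it turns (only the lock pin hidden in the drum climbs).
- nut (a joint): turn of the wing nut, rad, positive counter-clockwise from above, within 0.03 of 0 when tight. The hand of the thread is hidden and varies: one way (either sign) it stops hard after about 0.1 rad; the other way it turns at 0.1 to 0.2 N m. The bar is free once the nut is turned 1.3 rad that way; the nut stops at 1.9. It stays where it is left.
- stud (a joint): turn of the brass drum under the nut, rad, 0 at the start. Held in the wood by friction, it slips round with the nut if that is forced against its tight side with more than about 0.5 N m; over 0.3 rad either way counts as wrung loose. It does not move when the nut turns the loosening way.
- bar (a joint): swing of the aluminium keeper bar, rad: 0 is shut, over the catch (bar along the rack's -y from the pivot); grows counter-clockwise from above, to 1.6. Starts at 1.15 to 1.5; cannot go below about 1.05 while the nut is tight. Friction 0.06 N m, stays where left. In the last 0.1 rad it rides over the sprung ball, peak about 4 N at the knob, and snaps in: home within 0.03 of 0; hard stop at -0.03.
- bar_knob (a point): centre of the grip post on the bar, 150 mm from the pivot axis, 85 mm above the table. The post is a red upright cylinder 16 mm in diameter, 60 to 110 mm above the table; the bar is 18 mm wide, 50 to 60 mm above the table, its tip 205 mm from the axis. The point's -y axis points from the pivot along the bar, so its x axis lies along the bar's travel.
- pestle_a: brass pestle, 116 mm long, 26 mm dia, lying in the rack's slot nearest the catch; origin under its middle. Leave it alone.
- casket: small light-wood box with brass bands, 90 x 30 x 22 mm, in the middle slot; origin at the centre of its underside. Leave it alone.
- pestle_b: copper pestle, 116 mm long, 26 mm dia, in the slot nearest the pivot; origin under its middle. Leave it alone.
- mortar: brass mortar, 112 mm across, 90 mm high, bystander on the robot's left; origin under its centre. Leave it alone.
- candlestick: brass candlestick, 90 mm foot, 160 mm high, bystander on the robot's left; origin under its centre. Leave it alone.
- jug: green glass jug, 120 mm across, 150 mm high, bystander on the robot's right; origin under its centre. Leave it alone.
- camera: old black box camera, about 90 x 130 x 102 mm, bystander on the robot's right; origin under its body. Leave it alone.
- jar: terracotta jar with a white lid, 90 mm across, 128 mm high, bystander on the far right; origin under its centre. Leave it alone.

How it is judged (in metres and radians):
On the way, in this order (a step that is already met when the one before it is completed fails the run):
1. the wing nut is slackened by at least 0.95 rad in its loosening direction ((value of joint nut above 0.95 rad or value of joint nut below -0.95 rad)), for 0.2 s.
2. the keeper bar is swung home in its catch (value of joint bar between -0.04 and 0.03 rad), for 0.2 s.
At the end, for the whole second after the job is handed in: The bar rests within 0.03 rad of shut (past the ball of its catch, not below -0.04), at rest; the nut is still slack by at least 0.85 rad; the brass drum has turned less than 0.3 rad (all of step 2 and velocity of joint bar between -0.05 and 0.05 rad/s and (value of joint nut above 0.85 rad or value of joint nut below -0.85 rad) and not (value of joint stud above 0.3 rad or value of joint stud below -0.3 rad)); the robot touches nothing.
It fails at once if the brass drum is wrung round by more than 0.3 rad (nut forced the wrong way) (value of joint stud above 0.3 rad or value of joint stud below -0.3 rad).
It fails at once if a piece lying in the rack is shifted by more than 30 mm (distance of any of pestle_a, pestle_b, casket from where it was at the start of the episode above 0.03 m).
It fails at once if another piece on the stall is shifted by more than 30 mm or tipped over (distance of any of mortar, candlestick, jug, camera, jar from where it was at the start of the episode above 0.03 m or angle between any of mortar, candlestick, jug, camera, jar's own z axis and vertical above 0.4 rad).
It also fails if it takes over 64 s, if anything falls off the work surface, if the arm or the gripper's body presses on something with over 40 N, if the wrist force passes 120 N, or if a joint passes its speed limit or range.

## Working session

There is one attempt and no reset: what is moved stays moved. The work goes in short steps, Python scripts to look and compute and a tool call to move; the robot and the scene stay as the last step left them, time stands still between calls to the robot, and variables do not carry over. Pictures are saved under pics/ and viewed, about 8 in all and at most 12, crops included, and the job is handed in when it is done.

Besides the shell and the picture viewer there is one more tool, called after "Request:" by a JSON object that holds its "method" and its "body", one argument or row to a line. servo_tool: Moves the arm, as the interface text tells. Its arguments: {"type":"object","properties":{"targets":{"type":"array","items":{"type":"array"}},"gripper":{"type":"number"}},"required":["targets"]}

```bash
mkdir -p pics; cat > h.py <<'E'
import numpy as np, cv2
from rig import telemetry, eyes, order, bot
def snap(n):
    s=telemetry.read_state(); d=eyes.capture(n)
    if n=="wrist":
        T=np.eye(4);T[:3,:3]=np.array(s["tcp_rot"]);T[:3,3]=s["position"]
        d["extrinsics"]=T@np.array(d["T_tool_cam"])
    return d
def ray(d,u,v):
    K=np.array(d["intrinsics"]);k=d["k1"];E=np.array(d["extrinsics"])
    p=cv2.undistortPoints(np.array([[[u,v]]],float),K,np.array([k,0,0,0.]))[0,0]
    return E[:3,3],E[:3,:3]@np.array([p[0],p[1],1.])
def onz(d,u,v,z):
    o,r=ray(d,u,v);return o+r*(z-o[2])/r[2]
def tri(d1,p1,d2,p2):
    o1,r1=ray(d1,*p1);o2,r2=ray(d2,*p2)
    a=np.linalg.lstsq(np.c_[r1,-r2],o2-o1,rcond=None)[0]
    A,B=o1+a[0]*r1,o2+a[1]*r2
    return (A+B)/2,np.linalg.norm(A-B)
def proj(d,P):
    E=np.linalg.inv(np.array(d["extrinsics"]));K=np.array(d["intrinsics"])
    r=E[:3,:3]@np.array(P)+E[:3,3]
    return cv2.projectPoints(r.reshape(1,1,3),np.zeros(3),np.zeros(3),K,np.array([d["k1"],0,0,0.]))[0].ravel()
E
python3 - <<'E'
from h import *
import pickle
s=telemetry.read_state();print({k:np.round(s[k],3).tolist() for k in s})
D={n:snap(n) for n in("top","side","wrist")}
pickle.dump(D,open("d0.pkl","wb"))
for n in D:
    cv2.imwrite(f"pics/{n}0.png",D[n]["pixels"]);print(n,np.round(D[n]["extrinsics"],3).tolist(),D[n]["k1"],np.array(D[n]["intrinsics"]).tolist())
E
```

```text
{'time_s': 0.0, 'joint_positions': [-82.991, 30.28, 82.156, -0.002, 67.687, -10.227], 'qvel': [-0.083, -0.004, 0.014, 0.046, 0.064, 0.025], 'tau': [-0.001, -44.004, -17.659, 0.063, 0.058, -0.0], 'position': [0.185, -0.596, 0.192], 'tcp_rot': [[0.955, 0.296, -0.0], [0.296, -0.955, 0.002], [0.0, -0.002, -1.0]], 'force': [-0.79, -0.113, -0.203], 'moment': [0.021, -0.028, 0.017], 'opening': 0.998}
top [[-0.009, -0.976, 0.218, 0.313], [-1.0, 0.009, -0.002, -0.034], [0.0, -0.218, -0.976, 1.238], [0.0, 0.0, 0.0, 1.0]] -0.07844081697303674 [[379.65245233053264, 0.0, 279.19607499767784], [0.0, 379.65245233053264, 206.36642661244767], [0.0, 0.0, 1.0]]
side [[-0.999, -0.024, 0.04, 0.487], [-0.045, 0.738, -0.674, 0.848], [-0.013, -0.675, -0.738, 1.061], [0.0, 0.0, 0.0, 1.0]] -0.036952190796763075 [[480.0327550803866, 0.0, 275.4143088622564], [0.0, 480.0327550803866, 202.44185430589522], [0.0, 0.0, 1.0]]
wrist [[0.297, -0.916, -0.27, 0.259], [-0.955, -0.285, -0.082, -0.572], [-0.002, 0.282, -0.959, 0.383], [0.0, 0.0, 0.0, 1.0]] -0.013683216990326959 [[319.86819920038596, 0.0, 278.08327877530587], [0.0, 319.86819920038596, 216.45326378772546], [0.0, 0.0, 1.0]]
```

View pics/top0.png

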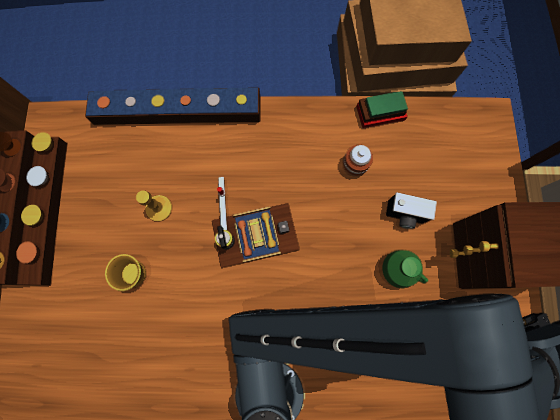

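View pics/side0.png

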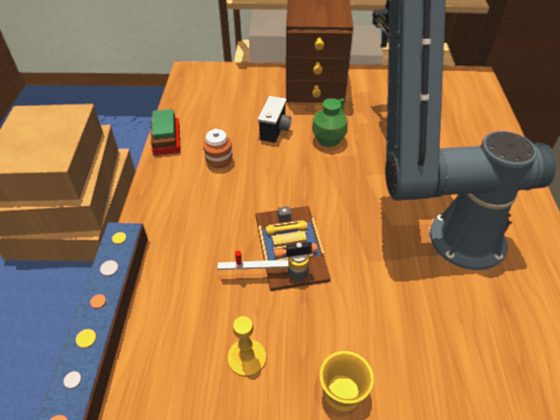

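The top view shows the rack at about (256,235), with the nut at (222,238), the red knob at (220,190) and the catch at (284,227). In the side view the nut is at (297,250) and the knob at (238,257). I'll zoom in on both.

```bash
python3 - <<'E'
from h import *
import pickle
D=pickle.load(open("d0.pkl","rb"))
a=D["top"]["pixels"][170:275,200:305];b=D["side"]["pixels"][200:295,215:335]
a=cv2.resize(a,(400,400),interpolation=cv2.INTER_CUBIC);b=cv2.resize(b,(400,317),interpolation=cv2.INTER_CUBIC)
b=cv2.copyMakeBorder(b,0,83,0,0,cv2.BORDER_CONSTANT)
cv2.imwrite("pics/zoom.png",np.hstack([a,b]))
def red(d):
    h=cv2.cvtColor(d["pixels"],cv2.COLOR_BGR2HSV)
    m=((h[...,0]<5)|(h[...,0]>174))&(h[...,1]>190)&(h[...,2]>90)
    return m
for n,(x0,x1,y0,y1) in dict(top=(205,235,175,205),side=(225,250,240,275)).items():
    m=red(D[n]);ys,xs=np.nonzero(m[y0:y1,x0:x1]);print(n,len(xs),xs.mean()+x0,ys.mean()+y0,xs.min()+x0,xs.max()+x0,ys.min()+y0,ys.max()+y0)
E
```

```text
top 19 219.1578947368421 188.8421052631579 217 221 187 191
side 46 238.06521739130434 257.30434782608694 236 240 252 263
```

View pics/zoom.png

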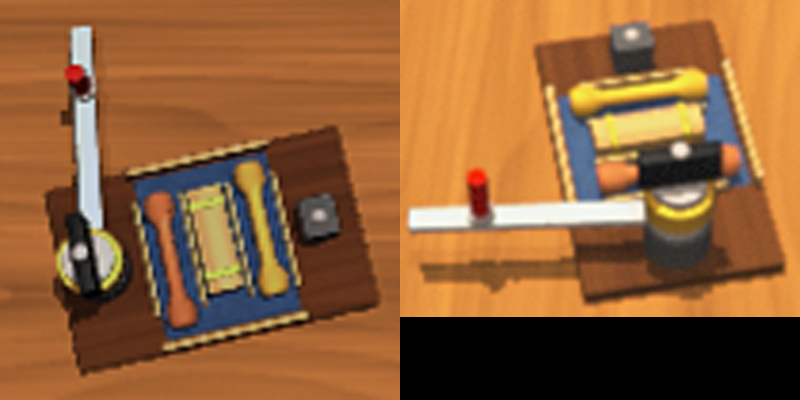

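In the zoom, the nut's dome is at top px (221.0,236.4) and side px (299.3,245). The catch ball is at top (284,226.7) and side (284.3,210).

```bash
python3 - <<'E'
from h import *
import pickle
D=pickle.load(open("d0.pkl","rb"));t,s=D["top"],D["side"]
f=lambda zx,zy:(200+zx*.2625-.4,170+zy*.2625-.4)
g=lambda zx,zy:(215+(zx-400)*.3-.35,200+zy*.3-.35)
for n,a,b in(("dome",f(80,253),g(681,150)),("catch",f(320,216),g(631,33)),("knobtop",f(73,71),g(477,173)),("knobmid",(219.2,188.8),(238.1,257.3))):
    P,e=tri(t,a,s,b);print(n,P.round(4),round(e,4))
N=onz(t,*f(80,253),.133)
for z,p in((.131,(74,218)),(.131,(90,290))): print("wing end",onz(t,*f(*p),z).round(4))
for p in((638,166),(722,158)): print("wing end side",onz(s,*g(*p),.128).round(4))
for p in((50,190),(338,127),(378,300),(82,373)): print("rackcorner",onz(t,*f(*p),.015).round(4))
E
```

```text
dome [0.4732 0.1363 0.1315] 0.001
catch [ 0.5152 -0.0505  0.0477] 0.0021
knobtop [0.6232 0.1485 0.113 ] 0.0004
knobmid [0.6252 0.1506 0.0927] 0.0038
wing end [0.5002 0.1418 0.131 ]
wing end [0.444  0.1282 0.131 ]
wing end side [0.5046 0.1492 0.128 ]
wing end side [0.4437 0.1398 0.128 ]
rackcorner [0.5444 0.1816 0.015 ]
rackcorner [ 0.5978 -0.0674  0.015 ]
rackcorner [ 0.4472 -0.099   0.015 ]
rackcorner [0.3878 0.1505 0.015 ]
```

```bash
cat >> h.py <<'E'
def rel(P,yaw=None):
    s=telemetry.read_state();R=np.array(s["tcp_rot"])
    t=R.T@(np.array(P)-s["position"])
    y=np.degrees(np.arctan2(R[1,0],R[0,0]))
    w=0 if yaw is None else -np.radians((yaw-y+180)%360-180)
    print("t",t.round(4),"yaw",y.round(2),"wz",np.round(w,4))
E
python3 - <<'E'
from h import *
for P in((.185,-.597,.25),(.25,-.45,.25),(.37,-.25,.25),(.43,-.05,.25),(.473,.135,.22)): rel(P,12)
E
```

```text
t [-0.0003  0.0005 -0.058 ] yaw 17.24 wz 0.0914
t [ 0.1053 -0.1206 -0.0578] yaw 17.24 wz 0.0914
t [ 0.2792 -0.2761 -0.0575] yaw 17.24 wz 0.0914
t [ 0.3957 -0.4493 -0.0571] yaw 17.24 wz 0.0914
t [ 0.4916 -0.6132 -0.0268] yaw 17.24 wz 0.0914
```

Request:
{"method": "servo_tool", "body": {
  "targets": [
    [[0,0,-0.057],[0,0,0]],
    [[0.05,-0.045,-0.057],[0,0,0.02]],
    [[0.09,-0.09,-0.057],[0,0,0.04]],
    [[0.13,-0.13,-0.057],[0,0,0.06]],
    [[0.17,-0.175,-0.057],[0,0,0.08]],
    [[0.215,-0.215,-0.057],[0,0,0.09]],
    [[0.255,-0.255,-0.057],[0,0,0.09]],
    [[0.295,-0.295,-0.057],[0,0,0.09]],
    [[0.325,-0.345,-0.057],[0,0,0.09]],
    [[0.36,-0.395,-0.057],[0,0,0.09]],
    [[0.395,-0.445,-0.057],[0,0,0.09]],
    [[0.42,-0.495,-0.057],[0,0,0.09]]
  ],
  "gripper": 0.06
}}

```text
time_s: 1.65
position: [0.4403, 0.0023, 0.2498]
tcp_rot: [[0.978, 0.21, 0.001], [0.21, -0.978, -0.0], [0.001, 0.0, -1.0]]
force: [0.7, 0.0, 0.2]
opening: 0.69
```

```bash
python3 - <<'E'
from h import *
s=telemetry.read_state();print(np.round(s["joint_positions"],1),s["position"],s["force"])
rel((.473,.135,.20),12)
E
```

```text
[-14.3  11.4 103.    0.   65.6  63.6] [0.44034028 0.00226323 0.24981447] [0.68121633 0.03189471 0.18934829]
t [ 0.0597 -0.123   0.0498] yaw 12.1 wz 0.0017
```

Request:
{"method": "servo_tool", "body": {
  "targets": [
    [[0.03,-0.06,0.02],[0,0,0]],
    [[0.06,-0.118,0.045],[0,0,0]],
    [[0.06,-0.118,0.045],[0,0,0]],
    [[0.06,-0.118,0.045],[0,0,0]]
  ]
}}

```text
time_s: 2.15
position: [0.4732, 0.1285, 0.2043]
tcp_rot: [[0.977, 0.211, -0.001], [0.211, -0.977, -0.001], [-0.002, 0.0, -1.0]]
force: [0.2, 0.2, 0.4]
opening: 0.691
```

```bash
python3 - <<'E'
from h import *
import pickle
s=telemetry.read_state();print(np.round(s["joint_positions"],1),s["position"],s["force"],s["moment"])
d=snap("wrist");cv2.imwrite("pics/w1.png",d["pixels"]);pickle.dump(d,open("w1.pkl","wb"))
print(proj(d,(.473,.135,.131)),proj(d,(.473,.135,.095)))
E
```

```text
[  2.1  19.  100.1  -0.   60.9  80. ] [0.47321688 0.12850927 0.20425882] [0.21727123 0.21136336 0.35884058] [ 0.01283424 -0.00708946 -0.03699414]
[272.28878071 214.44915943] [272.92530373 204.12298167]
```

View pics/w1.png

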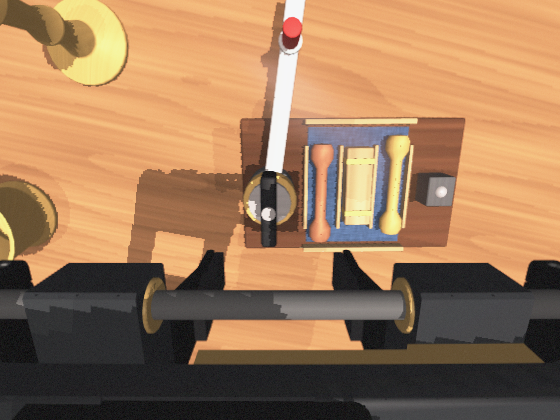

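The wrist view shows the wing from (268,172) to (269,246) with its dome at (268,214). The fingers sit astride that line.

```bash
python3 - <<'E'
from h import *
import pickle
d=pickle.load(open("w1.pkl","rb"));t=pickle.load(open("d0.pkl","rb"))
im=d["pixels"];g=im.max(2)[165:255,245:295]
m=(g<45).astype(np.uint8);n,l,st,c=cv2.connectedComponentsWithStats(m);i=1+st[1:,4].argmax()
pts=np.argwhere(l==i)[:,::-1]+[245,165]
print(st[i],cv2.minAreaRect(pts.astype(np.float32)))
vx=cv2.fitLine(pts.astype(np.float32),cv2.DIST_HUBER,0,.01,.01).ravel();print(vx)
dome=(268,214);print(onz(d,*dome,.133),onz(d,268,173,.131),onz(d,269,246,.131))
print(tri(d,dome,t["side"],(298.95,244.65)), tri(d,(291.5,28),t["side"],(237.8,251.5)))
A=onz(d,268,173,.131);B=onz(d,269,246,.131);print(np.degrees(np.arctan2(*(A-B)[1::-1])),(A+B)/2)
A=onz(d,vx[2],vx[3],.125);B=onz(d,vx[2]+30*vx[0],vx[3]+30*vx[1],.125);print(np.degrees(np.arctan2(*(A-B)[1::-1])),A)
rel((.473,.1365,.102),12)
E
```

```text
[ 16  17  15  29 308] ((268.0, 196.0), (28.0, 14.0), 90.0)
[  0.41172525  -0.91130805 268.62018    196.13443   ]
[0.47318785 0.13874993 0.133     ] [0.50726989 0.14588752 0.131     ] [0.44387261 0.13182139 0.131     ]
(array([0.4737178 , 0.13880069, 0.13487938]), np.float64(2.3958004287140392e-05)) (array([0.62125391, 0.15088074, 0.11580362]), np.float64(0.0025681226243200934))
12.509728529150221 [0.47557125 0.13885445 0.131     ]
168.03045237043472 [0.48676232 0.1412644  0.125     ]
t [ 0.0015 -0.0088  0.1027] yaw 12.11 wz 0.0019
```

Request:
{"method": "servo_tool", "body": {
  "targets": [
    [[0.003,-0.009,0.03],[0,0,0]],
    [[0.003,-0.009,0.06],[0,0,0]],
    [[0.003,-0.009,0.08],[0,0,0]],
    [[0.003,-0.009,0.095],[0,0,0]],
    [[0.003,-0.009,0.101],[0,0,0]],
    [[0.003,-0.009,0.101],[0,0,0]],
    [[0.003,-0.009,0.101],[0,0,0]]
  ]
}}

```text
time_s: 3.08
position: [0.4754, 0.1372, 0.1046]
tcp_rot: [[0.978, 0.208, 0.002], [0.208, -0.978, 0.0], [0.002, 0.0, -1.0]]
force: [0.3, 0.1, 0.3]
opening: 0.689
```

Request:
{"method": "servo_tool", "body": {
  "targets": [
    [[0,0,0],[0,0,0]],
    [[0,0,0],[0,0,0]],
    [[0,0,0],[0,0,0]],
    [[0,0,0],[0,0,0]],
    [[0,0,0],[0,0,0]]
  ],
  "gripper": 0.008
}}

```text
time_s: 3.7
position: [0.4747, 0.1377, 0.1037]
tcp_rot: [[0.978, 0.209, -0.0], [0.209, -0.978, 0.0], [-0.0, -0.0, -1.0]]
force: [-0.6, -0.2, -0.5]
opening: 0.206
```

```bash
cat > st.py <<'E'
from h import *
s=telemetry.read_state();print(s["time_s"],np.round(s["joint_positions"],1),np.round(s["position"],4),"F",np.round(s["force"],2),"M",np.round(s["moment"],3),"tau",np.round(s["tau"],3),s["opening"]*.087);rel(s["position"])
E
python3 st.py
```

```text
3.7 [  3.2  28.2 105.6   0.   46.2  81.1] [0.4747 0.1377 0.1037] F [-0.55 -0.2  -0.53] M [0.016 0.028 0.011] tau [ 6.0000e-03 -3.6119e+01 -1.1409e+01  3.5000e-02 -6.9000e-02  0.0000e+00] 0.01790585113662121
t [0. 0. 0.] yaw 12.08 wz 0
```

Request:
{"method": "servo_tool", "body": {
  "targets": [
    [[0,0,0],[0,0,0]],
    [[0,0,0],[0,0,0]],
    [[0,0,0],[0,0,0]]
  ]
}}

```text
time_s: 4.08
position: [0.4747, 0.1377, 0.1037]
tcp_rot: [[0.978, 0.209, -0.0], [0.209, -0.978, -0.0], [-0.0, -0.0, -1.0]]
force: [-0.6, 0.3, -0.4]
opening: 0.098
```

```bash
python3 st.py
```

```text
4.075 [  3.2  28.2 105.6  -0.   46.2  81.1] [0.4747 0.1377 0.1037] F [-0.63  0.29 -0.44] M [ 0.038  0.    -0.015] tau [ 2.0000e-03 -3.6094e+01 -1.1405e+01  3.5000e-02 -6.9000e-02 -0.0000e+00] 0.008500091527790113
t [0. 0. 0.] yaw 12.08 wz 0
```

```bash
python3 - <<'E'
from h import *
d=snap("wrist");cv2.imwrite("pics/w2.png",d["pixels"])
E
```

```text
(no output)
```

View pics/w2.png

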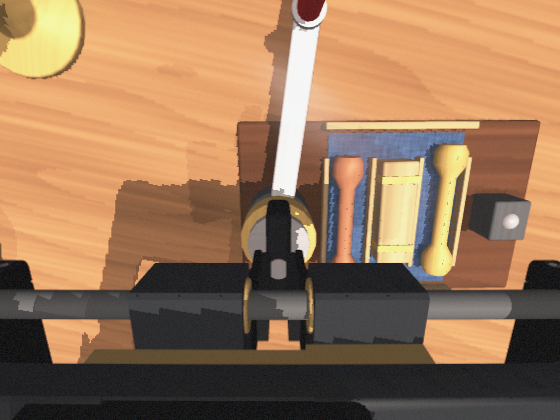

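The fingers look to be astride the wing, with the dome at (278,268) between them, but the opening reads 8.5 mm against the 14 mm wing. I'll command a full close and see where the reading stalls.

Request:
{"method": "servo_tool", "body": {
  "targets": [
    [[0,0,0],[0,0,0]],
    [[0,0,0],[0,0,0]],
    [[0,0,0],[0,0,0]],
    [[0,0,0],[0,0,0]]
  ],
  "gripper": 0.0
}}

```text
time_s: 4.62
position: [0.4747, 0.1377, 0.1038]
tcp_rot: [[0.978, 0.209, -0.0], [0.209, -0.978, -0.0], [-0.0, 0.0, -1.0]]
force: [0.4, -0.1, -0.2]
opening: 0.005
```

```bash
python3 st.py; python3 - <<'E'
from h import *
d=snap("wrist");cv2.imwrite("pics/w3.png",cv2.resize(d["pixels"][150:360,140:420],None,fx=2.5,fy=2.5,interpolation=cv2.INTER_CUBIC))
E
```

```text
4.625 [  3.2  28.2 105.6  -0.   46.2  81.1] [0.4747 0.1377 0.1038] F [ 0.39 -0.1  -0.23] M [-0.013 -0.017  0.04 ] tau [-2.0000e-03 -3.6094e+01 -1.1406e+01  3.5000e-02 -6.9000e-02  0.0000e+00] 0.0004090903740104344
t [0. 0. 0.] yaw 12.08 wz 0
```

View pics/w3.png

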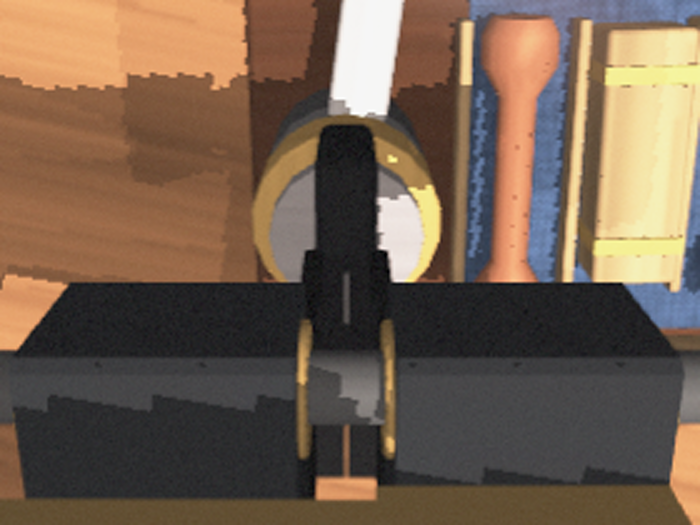

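The fingers shut completely with no contact, so the wing isn't between them. I'll check where the TCP and nut project.

```bash
python3 - <<'E'
from h import *
d=snap("wrist");s=telemetry.read_state();R=np.array(s["tcp_rot"]);p=np.array(s["position"])
print(np.round(d["T_tool_cam"],4).tolist())
for k in(0,.019,.04): print("tool z -",k,proj(d,p-R[:,2]*k))
for P in((.474,.1375,.133),(.5055,.1445,.131),(.4425,.1305,.131),(.474,.1375,.0855),(.474,.1375,.095)): print(P,proj(d,P))
print(onz(d,278,268,.133), onz(d,278,200,.131))
w=__import__("pickle").load(open("w1.pkl","rb"))
print("w1 TCP",proj(w,(.4732,.1285,.2043)))
E
```

```text
[[0.0007, -0.9593, -0.2825, 0.0774], [1.0, 0.0007, 0.0001, -0.0014], [0.0001, -0.2825, 0.9593, -0.1915], [0.0, 0.0, 0.0, 1.0]]
tool z - 0 [280.26017878 247.85212599]
tool z - 0.019 [280.46871205 260.06632843]
tool z - 0.04 [280.75184523 276.65615668]
(0.474, 0.1375, 0.133) [280.65422416 268.91723459]
(0.5055, 0.1445, 0.131) [280.33131074 212.02291531]
(0.4425, 0.1305, 0.131) [280.89244433 317.23343202]
(0.474, 0.1375, 0.0855) [280.13836455 239.00053333]
(0.474, 0.1375, 0.095) [280.22403195 243.96711369]
[0.4742361  0.13905936 0.133     ] [0.51167397 0.14709627 0.131     ]
w1 TCP [280.29561629 247.92452115]
```

```bash
python3 - <<'E'
from h import *
for a in dir(bot):
    if a[0]!='_': print(a,getattr(bot,a))
d=snap("top");e=snap("side")
a=cv2.resize(d["pixels"][180:280,170:310],(560,400),interpolation=cv2.INTER_CUBIC);b=cv2.resize(e["pixels"][180:300,230:360],(433,400),interpolation=cv2.INTER_CUBIC)
cv2.imwrite("pics/z4.png",cv2.resize(np.hstack([a,b]),(800,322)))
for n,D in(("top",d),("side",e)):
    print(n,proj(D,(.4747,.1377,.1037)),proj(D,(.474,.1375,.131)))
E
```

```text
PlanningError <class 'rig.PlanningError'>
tcp_to_grasp 0.0187
top [221.57950487 236.66139724] [220.27057915 235.59725319]
side [298.25684392 251.9816385 ] [298.79822406 245.19618584]
```

View pics/z4.png

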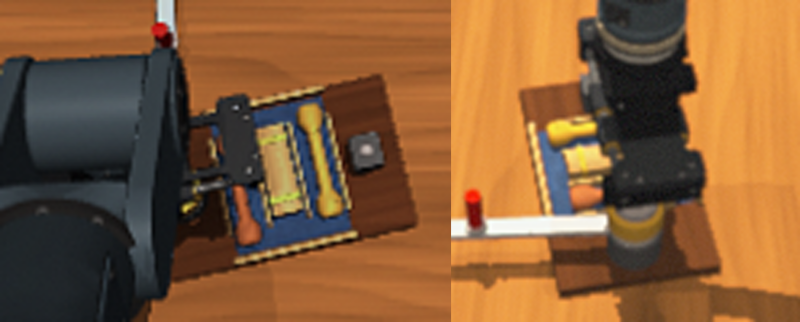

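```bash
python3 - <<'E'
from h import *
import pickle
w=pickle.load(open("w1.pkl","rb"));D=pickle.load(open("d0.pkl","rb"))
print("candle foot",onz(w,95,40,.0),onz(D["top"],160,208,0.01),"mortar",onz(D["top"],125,272,.05))
e=D["side"]
print("body corner side",proj(e,(.49,.233,.174)),proj(e,(.49,.233,.2)))
E
```

```text
candle foot [0.59195032 0.36494184 0.        ] [0.5857021  0.36068897 0.01      ] mortar [0.37238913 0.44824889 0.05      ]
body corner side [291.53168816 267.40087135] [291.67460701 260.58184788]
```

Request:
{"method": "servo_tool", "body": {
  "targets": [
    [[0,0,-0.03],[0,0,0]],
    [[0,0,-0.045],[0,0,0]],
    [[0,0,-0.045],[0,0,0]],
    [[0,0,-0.045],[0,0,0]],
    [[0,0,-0.045],[0,0,0]],
    [[0,0,-0.045],[0,0,0]],
    [[0,0,-0.045],[0,0,0]],
    [[0,0,-0.045],[0,0,0]]
  ],
  "gripper": 0.05
}}

```text
time_s: 5.82
position: [0.4746, 0.1377, 0.1486]
tcp_rot: [[0.978, 0.209, -0.0], [0.209, -0.978, -0.0], [-0.0, -0.0, -1.0]]
force: [0.0, 0.0, 0.3]
opening: 0.57
```

```bash
python3 st.py; python3 - <<'E'
from h import *
e=snap("side");t=snap("wrist")
b=cv2.resize(e["pixels"][130:300,210:380],(420,420),interpolation=cv2.INTER_CUBIC);a=cv2.resize(t["pixels"][180:360,190:370],(380,420),interpolation=cv2.INTER_CUBIC)
cv2.imwrite("pics/z5.png",np.hstack([a,b[:, :420]]))
E
```

```text
5.825 [  3.2  23.9 103.3  -0.   52.8  81.1] [0.4746 0.1377 0.1486] F [0.   0.03 0.34] M [-0.001 -0.018 -0.005] tau [-4.0000e-03 -3.4751e+01 -1.3570e+01  3.8000e-02 -6.8000e-02 -0.0000e+00] 0.04962044112305488
t [0. 0. 0.] yaw 12.08 wz 0
```

View pics/z5.png

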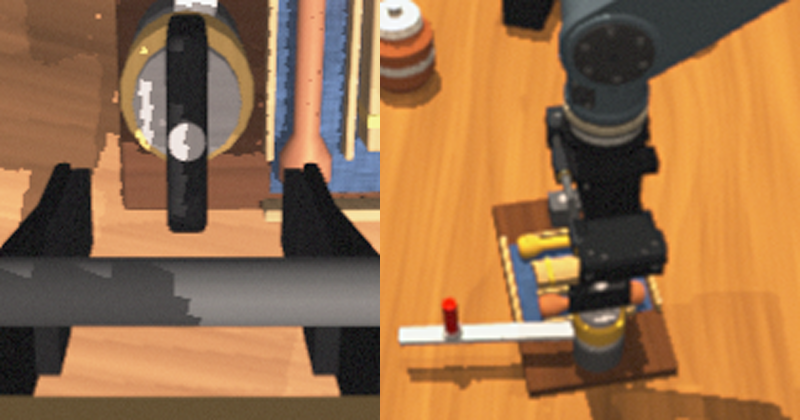

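The left panel puts the finger tips about 29 mm short of the stated TCP: tip spacing and image row give h≈30 mm and a half-width of 10.6 mm, which matches the pads. The side view's gripper body agrees. So I'll go to nominal z ≈ 0.08, slowly and with the fingers open, watching the force.

Request:
{"method": "servo_tool", "body": {
  "targets": [
    [[0,0,0.03],[0,0,0]],
    [[0,0,0.045],[0,0,0]],
    [[0,0,0.052],[0,0,0]],
    [[0,0,0.058],[0,0,0]],
    [[0,0,0.058],[0,0,0]]
  ],
  "gripper": 0.03
}}

```text
time_s: 6.55
position: [0.4748, 0.1377, 0.0908]
tcp_rot: [[0.978, 0.209, 0.0], [0.209, -0.978, 0.0], [0.0, -0.0, -1.0]]
force: [0.1, -0.1, 0.4]
opening: 0.346
```

Request:
{"method": "servo_tool", "body": {
  "targets": [
    [[0,0,0.006],[0,0,0]],
    [[0,0,0.012],[0,0,0]],
    [[0,0,0.012],[0,0,0]],
    [[0,0,0.012],[0,0,0]]
  ],
  "gripper": 0.0
}}

```text
time_s: 7.05
position: [0.4744, 0.1376, 0.078]
tcp_rot: [[0.978, 0.209, -0.001], [0.209, -0.978, -0.0], [-0.001, -0.0, -1.0]]
force: [1.4, -0.4, -8.2]
opening: 0.162
```

Request:
{"method": "servo_tool", "body": {
  "targets": [
    [[0,0,0],[0,0,0]],
    [[0,0,0],[0,0,0]],
    [[0,0,0],[0,0,0]],
    [[0,0,0],[0,0,0]]
  ]
}}

```text
time_s: 7.55
position: [0.4744, 0.1376, 0.0781]
tcp_rot: [[0.978, 0.209, -0.001], [0.209, -0.978, -0.0], [-0.001, -0.0, -1.0]]
force: [2.3, -0.5, -18.1]
opening: 0.155
```

```bash
python3 st.py
```

```text
7.55 [  3.2  30.8 106.7  -0.   42.6  81.1] [0.4744 0.1376 0.0781] F [  2.28  -0.49 -18.06] M [-0.065 -0.445  0.   ] tau [  0.531 -45.142 -11.651   0.219   0.719   0.072] 0.013457457676761765
t [0. 0. 0.] yaw 12.08 wz 0
```

The wing is gripped at 13.5 mm. There's a −18 N vertical pull, so I'll ease down slightly to relieve it.

Request:
{"method": "servo_tool", "body": {
  "targets": [
    [[0,0,0.001],[0,0,0]],
    [[0,0,0.001],[0,0,0]],
    [[0,0,0.001],[0,0,0]]
  ]
}}

```text
time_s: 7.92
position: [0.4744, 0.1376, 0.078]
tcp_rot: [[0.978, 0.209, -0.0], [0.209, -0.978, -0.0], [-0.0, 0.0, -1.0]]
force: [-0.8, -1.0, -8.5]
opening: 0.161
```

```bash
python3 st.py
```

```text
7.925 [  3.2  30.8 106.7  -0.   42.5  81.1] [0.4744 0.1376 0.078 ] F [-0.76 -1.03 -8.51] M [-0.209  0.006  0.113] tau [  0.522 -40.869 -11.614   0.326  -0.081   0.069] 0.014008028255135712
t [0. 0. 0.] yaw 12.08 wz 0
```

Request:
{"method": "servo_tool", "body": {
  "targets": [
    [[0,0,0],[0,0,0.04]],
    [[0,0,0],[0,0,0.08]],
    [[0,0,0],[0,0,0.12]],
    [[0,0,0],[0,0,0.12]],
    [[0,0,0],[0,0,0.12]]
  ]
}}

```text
time_s: 8.55
position: [0.4744, 0.1375, 0.078]
tcp_rot: [[0.996, 0.091, -0.0], [0.091, -0.996, -0.0], [-0.0, 0.0, -1.0]]
force: [-1.7, -3.0, -5.1]
opening: 0.158
```

```bash
python3 st.py
```

```text
8.55 [  3.2  30.8 106.7  -0.   42.5  88. ] [0.4744 0.1375 0.078 ] F [-1.7  -3.03 -5.08] M [-0.353  0.182 -0.068] tau [  1.083 -39.79  -11.746   0.44   -0.352  -0.059] 0.013772970643875454
t [0. 0. 0.] yaw 5.22 wz 0
```

Request:
{"method": "servo_tool", "body": {
  "targets": [
    [[0,0,0],[0,0,0.03]],
    [[0,0,0],[0,0,0.06]],
    [[0,0,0],[0,0,0.06]]
  ]
}}

```text
time_s: 8.93
position: [0.4745, 0.1375, 0.078]
tcp_rot: [[1.0, 0.031, -0.0], [0.031, -1.0, -0.0], [-0.0, 0.0, -1.0]]
force: [-2.6, -4.5, -2.6]
opening: 0.161
```

```bash
python3 st.py
```

```text
8.925 [  3.2  30.8 106.7  -0.   42.5  91.5] [0.4745 0.1375 0.078 ] F [-2.61 -4.51 -2.62] M [-0.577  0.407 -0.012] tau [ 1.5240e+00 -3.8295e+01 -1.1924e+01  7.2600e-01 -7.1700e-01  3.8000e-02] 0.013977999235153138
t [0. 0. 0.] yaw 1.75 wz 0
```

Request:
{"method": "servo_tool", "body": {
  "targets": [
    [[0,0.0005,0],[0,0,0.04]],
    [[0,0.0005,0],[0,0,0.08]]
  ]
}}

```text
time_s: 9.18
position: [0.4745, 0.1374, 0.078]
tcp_rot: [[0.999, -0.05, -0.0], [-0.05, -0.999, 0.0], [-0.0, -0.0, -1.0]]
force: [-1.8, -2.8, -2.4]
opening: 0.156
```

```bash
python3 st.py;  python3 - <<'E'
from h import *
t=snap("wrist")
cv2.imwrite("pics/z6.png",cv2.resize(t["pixels"][150:330,180:380],(600,540),interpolation=cv2.INTER_CUBIC))
E
```

```text
9.175 [  3.1  30.8 106.7   0.   42.5  96. ] [0.4745 0.1374 0.078 ] F [-1.84 -2.77 -2.43] M [-0.369  0.359  0.179] tau [  0.545 -38.291 -11.889   0.52   -0.705  -0.071] 0.013577924176653912
t [0. 0. 0.] yaw -2.89 wz 0
```

View pics/z6.png

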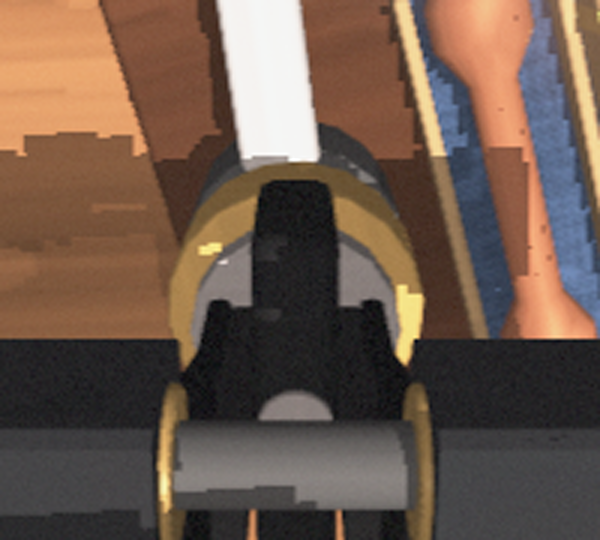

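During motion the moment was +0.18 N·m after 0.26 rad, with no stop, and the wing followed the tool. Clockwise (negative) is therefore the loosening way, so I'll carry on.

Request:
{"method": "servo_tool", "body": {
  "targets": [
    [[0,0,0],[0,0,0.1]],
    [[0,0,0],[0,0,0.2]],
    [[0,0,0],[0,0,0.3]],
    [[0,0,0],[0,0,0.4]],
    [[0,0,0],[0,0,0.5]],
    [[0,0,0],[0,0,0.6]]
  ]
}}

```text
time_s: 9.98
position: [0.4742, 0.137, 0.078]
tcp_rot: [[0.795, -0.606, -0.001], [-0.606, -0.795, -0.001], [-0.0, 0.001, -1.0]]
force: [-2.8, -4.4, -0.8]
opening: 0.157
```

```bash
python3 st.py
```

```text
9.975 [  3.1  30.8 106.7  -0.   42.5 130.5] [0.4742 0.137  0.078 ] F [-2.78 -4.43 -0.81] M [-0.553  0.456  0.127] tau [  1.358 -37.893 -12.145   0.81   -0.877  -0.376] 0.013689643049720528
t [0. 0. 0.] yaw -37.31 wz 0
```

Request:
{"method": "servo_tool", "body": {
  "targets": [
    [[0,0,0],[0,0,0.1]],
    [[0,0,0],[0,0,0.2]],
    [[0,0,0],[0,0,0.3]],
    [[0,0,0],[0,0,0.4]],
    [[0,0,0],[0,0,0.48]],
    [[0,0,0],[0,0,0.54]],
    [[0,0,0],[0,0,0.54]],
    [[0,0,0],[0,0,0.54]]
  ]
}}

```text
time_s: 10.98
position: [0.4739, 0.1367, 0.078]
tcp_rot: [[0.373, -0.928, -0.002], [-0.928, -0.373, -0.001], [-0.0, 0.002, -1.0]]
force: [-2.7, -4.8, -0.5]
opening: 0.159
```

```bash
python3 st.py
```

```text
10.975 [  3.1  30.8 106.8  -0.   42.5 161.3] [0.4739 0.1367 0.078 ] F [-2.7  -4.79 -0.45] M [-0.603  0.472 -0.075] tau [  1.877 -37.64  -12.376   0.767  -0.974  -0.07 ] 0.01380862632203777
t [0. 0. 0.] yaw -68.12 wz 0
```

The nut has been turned 1.40 rad. I'll release it and lift.

Request:
{"method": "servo_tool", "body": {
  "targets": [
    [[0,0,0],[0,0,0]],
    [[0,0,0],[0,0,0]],
    [[0,0,0],[0,0,0]],
    [[0,0,-0.02],[0,0,0]],
    [[0,0,-0.06],[0,0,0]],
    [[0,0,-0.09],[0,0,0]],
    [[0,0,-0.09],[0,0,0]]
  ],
  "gripper": 0.05
}}

```text
time_s: 11.85
position: [0.4771, 0.1376, 0.1702]
tcp_rot: [[0.373, -0.928, 0.007], [-0.928, -0.373, 0.001], [0.002, -0.007, -1.0]]
force: [0.2, 0.3, -0.7]
opening: 0.577
```

```bash
python3 st.py; python3 - <<'E'
from h import *
d=snap("wrist")
im=d["pixels"];cv2.imwrite("pics/w7.png",im)
D=snap("top");E=snap("side")
h=cv2.cvtColor(E["pixels"],cv2.COLOR_BGR2HSV);m=((h[...,0]<5)|(h[...,0]>174))&(h[...,1]>190)&(h[...,2]>90)
ys,xs=np.nonzero(m[230:285,215:260]);print(len(xs),xs.mean()+215,ys.mean()+230)
for z in(.085,.09): print(onz(E,xs.mean()+215,ys.mean()+230,z))
print(onz(E,238,252.2,.110))
rel((.6235,.1505,.168),5)
E
```

```text
11.85 [  3.2  22.1 102.    0.   55.6 161.3] [0.4771 0.1376 0.1702] F [ 0.18  0.31 -0.72] M [ 0.066  0.023 -0.004] tau [  0.101 -35.256 -14.919  -0.047   0.045   0.   ] 0.050236955062028216
t [0. 0. 0.] yaw -68.13 wz 0
43 238.02325581395348 257.37209302325584
[0.62462185 0.14586995 0.085     ]
[0.6239159  0.14946742 0.09      ]
[0.62266467 0.14829771 0.11      ]
t [ 0.0434 -0.1437 -0.0012] yaw -68.13 wz -1.2764
```

Request:
{"method": "servo_tool", "body": {
  "targets": [
    [[0.01,-0.03,0],[0,0,-0.16]],
    [[0.02,-0.06,0],[0,0,-0.32]],
    [[0.03,-0.09,0],[0,0,-0.48]],
    [[0.04,-0.12,0],[0,0,-0.64]],
    [[0.043,-0.143,0],[0,0,-0.8]],
    [[0.043,-0.143,0],[0,0,-0.96]],
    [[0.043,-0.143,0],[0,0,-1.12]],
    [[0.043,-0.143,0],[0,0,-1.27]],
    [[0.043,-0.143,0],[0,0,-1.27]],
    [[0.043,-0.143,0],[0,0,-1.27]]
  ]
}}

```text
time_s: 13.25
position: [0.6229, 0.1505, 0.1666]
tcp_rot: [[0.997, 0.079, -0.002], [0.079, -0.997, -0.0], [-0.002, -0.0, -1.0]]
force: [-0.4, 0.3, -0.5]
opening: 0.569
```

```bash
python3 st.py; python3 - <<'E'
from h import *
d=snap("wrist");cv2.imwrite("pics/w8.png",d["pixels"])
h=cv2.cvtColor(d["pixels"],cv2.COLOR_BGR2HSV);m=(((h[...,0]<6)|(h[...,0]>174))&(h[...,1]>150)&(h[...,2]>60)).astype(np.uint8)
n,l,s,c=cv2.connectedComponentsWithStats(m)
for i in range(1,n):
    if s[i,4]>25: print(s[i],c[i].round(1),onz(d,*c[i],.11).round(4))
rel((.6235,.1493,.052),5)
E
```

```text
13.25 [ 3.6 33.1 81.1  0.  65.9 89.1] [0.6229 0.1505 0.1666] F [-0.39  0.29 -0.45] M [-0.025 -0.014  0.005] tau [ 4.0000e-03 -4.5787e+01 -1.7293e+01  3.5000e-02 -6.8000e-02  4.0000e-03] 0.04947009064343487
t [0. 0. 0.] yaw 4.5 wz 0
[270 200  19  30 434] [279.2 215. ] [0.6281 0.1514 0.11  ]
t [0.0005 0.0012 0.1149] yaw 4.53 wz -0.0082
```

View pics/w8.png

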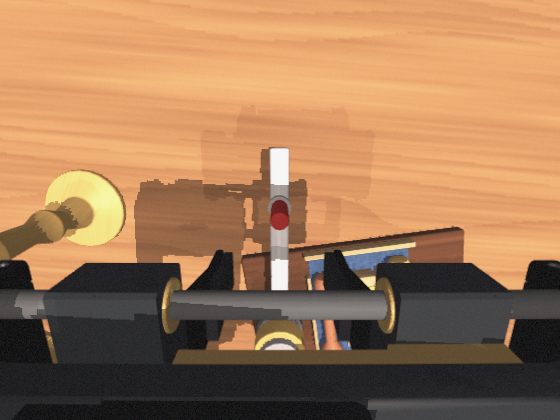

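The red knob at (279,215) is centred between the fingers, with the bar along tool x. I'll descend and pinch.

Request:
{"method": "servo_tool", "body": {
  "targets": [
    [[0,0,0.04],[0,0,0]],
    [[0,0,0.08],[0,0,0]],
    [[0,0,0.105],[0,0,0]],
    [[0,0,0.112],[0,0,0]],
    [[0,0,0.112],[0,0,0]],
    [[0,0,0.112],[0,0,0]]
  ],
  "gripper": 0.03
}}

```text
time_s: 14.05
position: [0.6247, 0.1506, 0.0572]
tcp_rot: [[0.997, 0.08, 0.003], [0.08, -0.997, 0.0], [0.003, 0.0, -1.0]]
force: [0.3, 0.4, 0.2]
opening: 0.347
```

Request:
{"method": "servo_tool", "body": {
  "targets": [
    [[0,0,0],[0,0,0]],
    [[0,0,0],[0,0,0]],
    [[0,0,0],[0,0,0]],
    [[0,0,0],[0,0,0]],
    [[0,0,0],[0,0,0]]
  ],
  "gripper": 0.01
}}

```text
time_s: 14.68
position: [0.6239, 0.1505, 0.0564]
tcp_rot: [[0.997, 0.081, 0.001], [0.081, -0.997, 0.0], [0.001, 0.0, -1.0]]
force: [-0.9, -0.1, 5.3]
opening: 0.172
```

```bash
python3 st.py
```

```text
14.675 [ 3.6 41.1 85.7 -0.  53.2 89. ] [0.6239 0.1505 0.0564] F [-0.9  -0.06  5.34] M [-0.013  0.082  0.012] tau [ 6.0000e-02 -4.4877e+01 -1.2784e+01  9.6000e-02 -2.3500e-01  5.0000e-03] 0.01497967979758575
t [0. 0. 0.] yaw 4.63 wz 0
```

```bash
python3 - <<'E'
import numpy as np
for c in (np.arange(1,6)*.1,np.arange(1,9)*.1):
  print([[[round(-.15+.15*np.cos(t),4),round(.15*np.sin(t),4),0],[0,0,round(t,2)]] for t in c])
E
```

```text
[[[np.float64(-0.0007), np.float64(0.015), 0], [0, 0, np.float64(0.1)]], [[np.float64(-0.003), np.float64(0.0298), 0], [0, 0, np.float64(0.2)]], [[np.float64(-0.0067), np.float64(0.0443), 0], [0, 0, np.float64(0.3)]], [[np.float64(-0.0118), np.float64(0.0584), 0], [0, 0, np.float64(0.4)]], [[np.float64(-0.0184), np.float64(0.0719), 0], [0, 0, np.float64(0.5)]]]
[[[np.float64(-0.0007), np.float64(0.015), 0], [0, 0, np.float64(0.1)]], [[np.float64(-0.003), np.float64(0.0298), 0], [0, 0, np.float64(0.2)]], [[np.float64(-0.0067), np.float64(0.0443), 0], [0, 0, np.float64(0.3)]], [[np.float64(-0.0118), np.float64(0.0584), 0], [0, 0, np.float64(0.4)]], [[np.float64(-0.0184), np.float64(0.0719), 0], [0, 0, np.float64(0.5)]], [[np.float64(-0.0262), np.float64(0.0847), 0], [0, 0, np.float64(0.6)]], [[np.float64(-0.0353), np.float64(0.0966), 0], [0, 0, np.float64(0.7)]], [[np.float64(-0.0455), np.float64(0.1076), 0], [0, 0, np.float64(0.8)]]]
```

Request:
{"method": "servo_tool", "body": {
  "targets": [
    [[-0.0007,0.015,0],[0,0,0.1]],
    [[-0.003,0.03,0],[0,0,0.2]],
    [[-0.0067,0.0443,0],[0,0,0.3]],
    [[-0.0118,0.0584,0],[0,0,0.4]],
    [[-0.0184,0.0719,0],[0,0,0.5]]
  ]
}}

```text
time_s: 15.3
position: [0.6119, 0.0769, 0.0564]
tcp_rot: [[0.912, -0.41, 0.002], [-0.41, -0.912, -0.0], [0.002, -0.001, -1.0]]
force: [0.4, 0.6, 4.5]
opening: 0.174
```

```bash
python3 st.py
```

```text
15.3 [ -3.2  39.5  89.6   0.   50.7 111. ] [0.6119 0.0769 0.0564] F [0.38 0.64 4.51] M [0.074 0.116 0.015] tau [ 6.9500e-01 -4.3086e+01 -1.1978e+01  3.0000e-03  1.0000e-03 -3.5900e-01] 0.015164074126726046
t [0. 0. 0.] yaw -24.2 wz 0
```

The bar is past its locked limit and swings freely. Continuing along the arc.

Request:
{"method": "servo_tool", "body": {
  "targets": [
    [[-0.0007,0.015,0],[0,0,0.1]],
    [[-0.003,0.03,0],[0,0,0.2]],
    [[-0.0067,0.0443,0],[0,0,0.3]],
    [[-0.0118,0.0584,0],[0,0,0.4]],
    [[-0.0184,0.0719,0],[0,0,0.5]],
    [[-0.0262,0.0847,0],[0,0,0.6]],
    [[-0.0353,0.0966,0],[0,0,0.7]],
    [[-0.0455,0.1076,0],[0,0,0.8]],
    [[-0.0455,0.1076,0],[0,0,0.8]]
  ]
}}

```text
time_s: 16.42
position: [0.5264, -0.0039, 0.0564]
tcp_rot: [[0.344, -0.939, 0.003], [-0.939, -0.344, -0.002], [0.003, -0.002, -1.0]]
force: [0.9, -3.2, 4.0]
opening: 0.177
```

```bash
python3 st.py
```

```text
16.425 [-1.260e+01  3.460e+01  1.030e+02 -1.000e-01  4.220e+01  1.474e+02] [ 0.5264 -0.0039  0.0564] F [ 0.92 -3.22  4.03] M [-0.46  -0.085  0.02 ] tau [  1.678 -37.615  -8.033   0.585   0.351   0.124] 0.01543066987770241
t [0. 0. 0.] yaw -69.88 wz 0
```

Request:
{"method": "servo_tool", "body": {
  "targets": [
    [[-0.0002,0.0075,0],[0,0,0.05]],
    [[-0.0007,0.015,0],[0,0,0.09]],
    [[-0.001,0.018,0],[0,0,0.11]],
    [[-0.0013,0.02,0],[0,0,0.13]],
    [[-0.0013,0.02,0],[0,0,0.13]],
    [[-0.0013,0.02,0],[0,0,0.13]]
  ]
}}

```text
time_s: 17.18
position: [0.5077, -0.0095, 0.0564]
tcp_rot: [[0.221, -0.975, 0.003], [-0.975, -0.221, -0.002], [0.003, -0.002, -1.0]]
force: [1.2, -6.3, 6.8]
opening: 0.169
```

```bash
python3 st.py
```

```text
17.175 [-13.6  33.7 105.7  -0.2  40.4 153.7] [ 0.5077 -0.0095  0.0564] F [ 1.18 -6.35  6.82] M [-0.954 -0.205 -0.036] tau [ 3.2170e+00 -3.4652e+01 -6.5600e+00  1.0670e+00  6.7100e-01 -1.8000e-02] 0.014688091296157918
t [0. 0. 0.] yaw -77.24 wz 0
```

Request:
{"method": "servo_tool", "body": {
  "targets": [
    [[0,0.002,0],[0,0,0.01]],
    [[0,0.004,0],[0,0,0.02]],
    [[0,0.004,0],[0,0,0.02]]
  ]
}}

```text
time_s: 17.55
position: [0.5043, -0.0103, 0.0564]
tcp_rot: [[0.201, -0.98, 0.004], [-0.98, -0.201, -0.002], [0.003, -0.003, -1.0]]
force: [1.5, -5.2, 5.7]
opening: 0.177
```

```bash
python3 st.py
```

```text
17.55 [-1.380e+01  3.350e+01  1.062e+02 -1.000e-01  4.000e+01  1.547e+02] [ 0.5043 -0.0103  0.0564] F [ 1.54 -5.16  5.69] M [-0.84  -0.343 -0.075] tau [  2.744 -34.634  -6.038   0.835   0.859  -0.038] 0.0154328872824334
t [0. 0. 0.] yaw -78.42 wz 0
```

Request:
{"method": "servo_tool", "body": {
  "targets": [
    [[0,0.002,0],[0,0,0.01]],
    [[0,0.003,0],[0,0,0.02]],
    [[0,0.003,0],[0,0,0.02]]
  ]
}}

```text
time_s: 17.92
position: [0.5035, -0.0105, 0.0565]
tcp_rot: [[0.181, -0.983, 0.008], [-0.984, -0.181, -0.002], [0.003, -0.007, -1.0]]
force: [6.3, -1.7, 3.3]
opening: 0.175
```

```bash
python3 st.py
```

```text
17.925 [-13.9  33.4 106.5   0.   39.6 155.6] [ 0.5035 -0.0105  0.0565] F [ 6.35 -1.72  3.32] M [-0.308 -0.894  0.078] tau [  1.101 -35.352  -4.634   0.224   1.611   0.066] 0.015246296531850877
t [0. 0. 0.] yaw -79.58 wz 0
```

I felt the hard stop at −78.8°, which puts home at about −77.1° and agrees with the measured catch. I'll ease back to the centre, release and lift.

Request:
{"method": "servo_tool", "body": {
  "targets": [
    [[0,-0.003,0],[0,0,-0.02]],
    [[0,-0.006,0],[0,0,-0.03]],
    [[0,-0.006,0],[0,0,-0.03]]
  ]
}}

```text
time_s: 18.3
position: [0.5069, -0.0097, 0.0564]
tcp_rot: [[0.211, -0.977, 0.003], [-0.977, -0.211, -0.002], [0.003, -0.002, -1.0]]
force: [1.4, -6.1, 7.4]
opening: 0.175
```

Request:
{"method": "servo_tool", "body": {
  "targets": [
    [[0,0,0],[0,0,0]],
    [[0,0,0],[0,0,0]],
    [[0,0,0],[0,0,0]],
    [[0,0,-0.02],[0,0,0]],
    [[0,0,-0.06],[0,0,0]],
    [[0,0,-0.11],[0,0,0]],
    [[0,0,-0.14],[0,0,0]],
    [[0,0,-0.14],[0,0,0]]
  ],
  "gripper": 0.05
}}

```text
time_s: 19.3
position: [0.5067, -0.0084, 0.1978]
tcp_rot: [[0.21, -0.978, 0.005], [-0.978, -0.21, -0.001], [0.002, -0.004, -1.0]]
force: [-1.3, 0.3, -0.5]
opening: 0.575
```

Request:
{"method": "servo_tool", "body": {
  "targets": [
    [[-0.02,0.04,0],[0,0,0]],
    [[-0.04,0.08,0],[0,0,0]],
    [[-0.04,0.08,0],[0,0,0]],
    [[-0.04,0.08,0],[0,0,0]]
  ]
}}

```text
time_s: 19.8
position: [0.419, 0.0139, 0.1951]
tcp_rot: [[0.21, -0.978, -0.0], [-0.978, -0.21, 0.0], [-0.0, 0.0, -1.0]]
force: [0.3, -0.1, 0.1]
opening: 0.578
```

```bash
python3 st.py; python3 - <<'E'
from h import *
t=snap("top");e=snap("side");w=snap("wrist")
a=cv2.resize(t["pixels"][170:275,195:310],(438,400),interpolation=cv2.INTER_CUBIC);b=cv2.resize(e["pixels"][190:295,225:320],(362,400),interpolation=cv2.INTER_CUBIC)
cv2.imwrite("pics/z9.png",np.hstack([a,b]))
for n,d in(("side",e),("wrist",w),("top",t)):
    h=cv2.cvtColor(d["pixels"],cv2.COLOR_BGR2HSV);m=(((h[...,0]<5)|(h[...,0]>174))&(h[...,1]>190)&(h[...,2]>60)).astype(np.uint8)
    k,l,s,c=cv2.connectedComponentsWithStats(m)
    for i in range(1,k):
        if s[i,4]>14:
            P=onz(d,*c[i],.092)
            if abs(P[0]-.507)<.06 and abs(P[1])<.06: print(n,s[i],c[i].round(1),P.round(4),np.degrees(np.arctan2(P[1]-.137,P[0]-.474)).round(2))
E
```

```text
19.8 [-13.5  14.2 109.9   0.   56.  154.4] [0.419  0.0139 0.1951] F [ 0.25 -0.13  0.12] M [ 0.171 -0.046  0.002] tau [ 2.5500e-01 -2.7759e+01 -1.3690e+01 -3.7000e-02  4.6000e-02  2.0000e-03] 0.05031369847334937
t [0. 0. 0.] yaw -77.87 wz 0
side [286 205   3  13  35] [286.9 210.7] [ 0.5069 -0.0075  0.092 ] -77.16
```

View pics/z9.png

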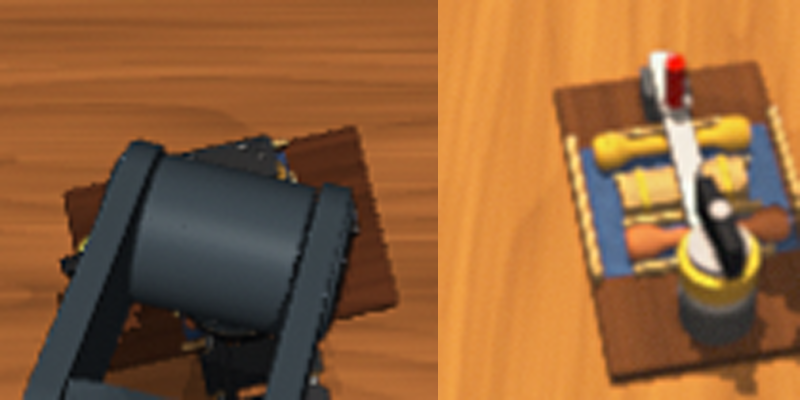

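The side view shows the bar lying over the catch, with the knob at (287,211), which gives −77.2°. The wing is still turned and the pieces are in their slots. The arm is clear, so I'm handing in.

```bash
python3 -c "
from h import *
print(order.hand_in())"
```

```text
the job is handed in; nothing more can be done
None
```

The keeper bar is shut in its catch and the wing nut is left slack. The job was handed in at about 20 s of the 64 s allowed; the hand-in reports no verdict.

- **Nut:** It turned freely clockwise at about 0.18 N m and met no hard stop, so I took that as the loosening way and did not try the other. I turned it about 1.40 rad that way. I never read the drum's angle, but no wrenching torque showed.
- **Bar:** I swung it shut by the knob, felt the hard stop at −78.8°, then eased back about 1.7° and let go. Afterwards the side camera put the bar at −77.2°. The shut direction is −77.1° from the stop and −77.2° from the rack corners, but −77.6° from the catch ball. I saw no clear click in the force readings, so "home" rests on the stop and the camera angle.
- **Last look:** In the last side view the rack pieces were in their slots and the wing was still turned. The arm was clear of everything with no contact force. I did not re-measure the bystanders; the arm stayed well away from them.
- **Disagreement:** The finger tips sit about 29 mm short of the stated tool point. My first pinch therefore closed on air above the wing, and I corrected the height using the camera.

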